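Socket the upper tier onto the clamped stacking frame

ROBOT

A 6-joint arm with a two-finger parallel gripper is mounted at the origin on a cart in front of the work surface, level with it; the furniture and walls round the work are solid. World frame = base frame: x ahead of the robot, y to its left, z up, the work surface at z = 0. Lengths are in m, angles in rad, forces in N, time in s.
With the tool pointing down it reaches from about 0.35 to 0.925 m from the base axis. Payload 6.4 kg.
Tool frame: the origin (TCP) lies on the centre line of the jaws, within the pads' length; the fingertips stand 8 mm ahead of it and the grasp point (between the pads) lies 11 mm behind it (r.tcp_to_tips is the distance from the TCP to the fingertips, in m); z points along the fingers, y is the direction in which the jaws open and shut (so a half turn about z gives the same grasp; the last joint's range is limited). The gripper opens to 85 mm and grips with 20 to 120 N. Pads are 22 mm wide; open, the fingers measure 114 mm over their backs; the gripper's body (76 mm by 85 mm) begins 54 mm behind the grasp point. The pads swing forward as they close: fully open they stand 13 mm farther back than shut.
Start: joints at [0.955, 0.245, 1.558, -0, 1.339, -0.174], TCP at [0.278, 0.588, 0.239] pointing down, gripper open.
Joint ranges: [-3.13, 3.13], [-1.02, 2.26], [0.13, 2.54], [-0.95, 4.09], [0.21, 2.88], [-2.74, 2.74]. Speed limits (rad/s): [2.57, 2.57, 3.14, 3.14, 3.14, 3.14].

INTERFACE

Orientations are given as a 3x3 rotation matrix whose columns are the frame's x, y, z axes.
In Python, from cell import r, imaging, hand_in gives the robot as it stands. The module is installed in compiled form; this text tells all that it offers.
- The arm moves only by the shell command python3 -m crank 'ROWS' [OPENING] [FORCE]. ROWS is JSON, a list of rows, each an object of numbers: "dx", "dy", "dz": the shift along the world's x, y, z in m; "roll": the turn about the world's z in rad. A call has 1 to 8 rows; each row is the pose to reach, as a shift and turn from the pose measured when the call began; what a row does not reach only later rows make up. A row lasts 1/10 s, in which the tool goes at most 50 mm and 8.59 degrees, less where a joint would pass 70% of its speed; a pose out of reach is approached as far as the arm can. A call with a gripper value outside its range is refused whole. OPENING is the opening in per cent of the stroke, from 0 (shut) to 100 (fully open), set as the call begins (- or left out, the last holds). The fingers move at their own pace and stop on an object; FORCE is the grip in N (left out, the last holds). Time passes only in rows, so rows that repeat a pose let the fingers close. It gives the time, the measured TCP pose, the force and the opening at its end, in the units of the state.
- r.observe(): the state, without advancing time (a new reading comes with each control period).
- imaging.snapshot(name): name is "scene" or "top"; returns a dict with "color" (384x512x3 uint8, red, green, blue), "mtx" (3x3 intrinsics, pixels), "position" and "orientation" of the camera in the world. Camera axes: x right, y up, looking along -z (the intrinsics and any distortion apply to the point x, -y, -z); pixel columns grow to the right and rows downward; lengths in m; the calibration is good to about 2 mm. A picture is of the moment at which its call begins. There is no depth.
- hand_in(): hands the job in, once; it reports no verdict.
The state is a dict: "clock": time; "q": joint angles; "dq": joint speeds; "joint_torque": joint torques, N m; "ee_pos": TCP position; "tool_rot": TCP orientation; "contact_force": force on the tool from outside, world axes, zero at the start; "torque": the same for the moment, N m; "finger_gap": finger opening in m.
Only numpy, scipy, OpenCV 4.12 (cv2) and the standard library are available. Lean on these libraries where they do the work, as an engineer would, in place of code of your own. Each camera call takes 0.05 s, during which the arm holds its last target. There are 200 camera calls.

TASK

Stack the loose four-legged tier on the frame that is clamped in the base tray, so that all four legs are fully home in the corner cups and the tier stands level, then let go of it. The clamped frame may sit a little forward or back in its tray, so feel for the cups with the leg tips and press only gently, never ram it or drop it from a height. Leave the bottles, boxes, cup and tape around it where they are.

Things in the scene. Friction and masses are not known exactly. Their poses are not given: they have to be found in the camera images.
- tier_grip (a point): Centre of the lift handle's bar of the loose tier to be moved. The bar is grey, 12 mm wide (x), 82 mm long (y), 18 mm high; this point is 100 mm above the leg tips, 38 mm above the deck; free space under the bar 29 mm high, 62 mm long between its uprights. x across the bar, y along it, z up.
- tier_feet (a point): Centre between the tier's four leg tips, on the level of the tips, 100 mm under tier_grip; same axes. The steel legs are 12 mm in diameter with 4 mm long tapered tips (7 mm at the end), on a rectangle of 84 mm (tier x) by 120 mm (tier y), 56 mm long below the deck.
- tier: The loose tier: an open metal deck about 106x142x109 mm on four legs, with an upright handle in the middle, about 0.35 kg, standing on the worktop. Origin and axes are those of tier_feet. It fits the lower frame either way round (half turn).
- tray: Grey base tray fixed to the worktop, 160 mm (x) by 168 mm (y), with two guide rails 22 mm high along x. It carries the clamped lower frame, which counts as part of it; a blue lidded box lies in that frame, its top 85 mm above the worktop. Origin on the worktop under the tray's centre.
- tray_mid (a point): Centre of the tray's floor, 8 mm above the worktop; x along the rails, y across, z up. The lower frame is square to the tray and midway between the rails, but clamped (over 100 N) up to 15 mm either way along x from here: this reading does NOT tell where, so feel or look. Legs home: tips 51 mm, grip bar centre 151 mm above this point.
- tray_rims (a point): Point 66 mm straight above tray_mid, on the level of the cup rims; same axes, same doubt along x. The lower frame's four grey corner cups, 26x26 mm, stand on a rectangle of 84 mm (x) by 120 mm (y); each has a 15 mm square pocket, 15 mm deep, with no lead-in to speak of (the legs' tips are tapered). The deck beside the cups lies 20 mm below the rims.
- cup_small: bystander, to be left where it stands: small open translucent cup, 36 mm across, 34 mm high; origin under its centre.
- tape: bystander, to be left where it stands: roll of tape lying flat, 66 mm across, 18 mm high; origin under its centre.
- bottle_big: bystander, to be left where it stands: white bottle with a red cap, 55 mm across, 125 mm high; origin under its centre.
- bottle_amber: bystander, to be left where it stands: brown bottle, 44 mm across, 90 mm high; origin under its centre.
- bottle_small: bystander, to be left where it stands: brown bottle, 40 mm across, 85 mm high; origin under its centre.
- slides: bystander, to be left where it stands: blue lidded box, 57x87x32 mm, lying on the deck of the lower frame between the cups; origin under its centre.
- white_box: bystander, to be left where it stands: small white lidded box, 54x80x34 mm; origin under its centre.

How it is judged:
On the way:
1. the tier has been lifted and carried over the tray, its leg tips above the cup rims (horizontal distance between tier_feet and tray_mid below 0.035 m and z of tier_feet in the frame of tray_mid above 0.068 m), for 0.1 s.
At the end, for the whole second after the job is handed in: The leg tips stand 48 to 53.5 mm above the tray floor (51 mm = fully home), within 19 mm along and 4 mm across the rails of the tray's centre, the tier is level within 0.035 rad and square to the tray within 0.06 rad (either way round), released and at rest (z of tier_feet in the frame of tray_mid between 0.048 and 0.0535 m and x of tier_feet in the frame of tray_mid between -0.019 and 0.019 m and y of tier_feet in the frame of tray_mid between -0.004 and 0.004 m and angle between tier_grip's own z axis and vertical below 0.035 rad and angle between the x axis of tier_grip and the x axis of tray_mid, either way round below 0.06 rad and linear speed of tier below 0.01 m/s); the robot touches nothing.
It fails at once if the tier is pressed or knocked against the lower frame or tray with more than 90 N in all (contact force between tier and tray above 90 N).
It fails at once if a bystander (bottle, box, cup or tape) is displaced by more than 30 mm (distance of any of cup_small, tape, bottle_big, bottle_amber, bottle_small, slides, white_box from where it was at the start of the episode above 0.03 m).
It also fails if it takes over 64 s, if anything falls off the work surface, if the arm or the gripper's body presses on something with over 40 N, if the wrist force passes 120 N, or if a joint passes its speed limit or range.

## Working session

There is one attempt and no reset: what is moved stays moved. The work goes in short steps, Python scripts to look and compute and a shell command to move; the robot and the scene stay as the last step left them, time stands still between calls to the robot, and variables do not carry over. Pictures are saved under pics/ and viewed, about 8 in all and at most 12, crops included, and the job is handed in when it is done.

```bash
mkdir -p pics; cat > h.py <<'E'
from cell import r, imaging, hand_in
import cv2, numpy as np
def snap(n,f):
    s=imaging.snapshot(n); cv2.imwrite('pics/'+f,s['color'][:,:,::-1]); np.savez('pics/'+f+'.npz',**{k:np.array(v) for k,v in s.items()}); return s
def load(f): return np.load('pics/'+f+'.npz',allow_pickle=True)
def ray(s,u,v):
    d=np.linalg.inv(s['mtx'])@[u,v,1]; return np.array(s['orientation'])@[d[0],-d[1],-d[2]]
def at(s,u,v,z):
    d=ray(s,u,v); p=np.array(s['position']); return p+d*(z-p[2])/d[2]
def proj(s,P):
    c=np.array(s['orientation']).T@(np.array(P)-s['position']); c=np.array([c[0],-c[1],-c[2]]); q=s['mtx']@c; return q[:2]/q[2]
E
python3 - <<'E'
from h import *
for n in('scene','top'):
    s=snap(n,n+'0.png'); print(n,s.keys(),s['position'],s['orientation'],s['mtx'])
    cv2.imwrite(f'pics/{n}0b.png',cv2.resize(s['color'][:,:,::-1],(800,600),interpolation=cv2.INTER_CUBIC))
print(r.observe())
E
```

```text
scene dict_keys(['color', 'mtx', 'position', 'orientation']) [ 0.03749644 -0.51922148  0.65411172] [[ 0.61299104  0.53234632 -0.58382307]
 [-0.79002724  0.42229127 -0.44444015]
 [ 0.0099473   0.73367396  0.67942886]] [[389.79231727   0.         256.29048086]
 [  0.         389.79231727 182.44851155]
 [  0.           0.           1.        ]]
top dict_keys(['color', 'mtx', 'position', 'orientation']) [ 0.45002663 -0.14190446  1.0924535 ] [[ 0.00154682  0.99751016 -0.07050589]
 [-0.99996137  0.00215297  0.00852211]
 [ 0.00865269  0.07048999  0.99747496]] [[422.67094621   0.         252.71746926]
 [  0.         422.67094621 189.50235489]
 [  0.           0.           1.        ]]
{'clock': 0.1, 'q': array([ 9.54870267e-01,  2.45748085e-01,  1.55894266e+00, -1.33972167e-05,
        1.33871051e+00, -1.74093825e-01]), 'dq': array([ 0.0008711 , -0.00233571, -0.00327906,  0.00131562,  0.00259992,
        0.00064098]), 'joint_torque': array([ 5.42746238e-04, -4.30676222e+01, -3.27126718e+01, -2.06082254e-04,
        2.88847543e-03, -1.68473952e-05]), 'ee_pos': array([0.27763147, 0.58715901, 0.23826087]), 'tool_rot': array([[-9.03970891e-01,  4.27592748e-01, -1.03421470e-03],
       [ 4.27593893e-01,  9.03969723e-01, -1.48378472e-03],
       [ 3.00443185e-04, -1.78352209e-03, -9.99998364e-01]]), 'contact_force': array([-0.257755  , -0.34288339, -0.18641212]), 'torque': array([ 0.01271347, -0.03498077,  0.02591689]), 'finger_gap': 0.08563272901509499}
```

View pics/scene0b.png

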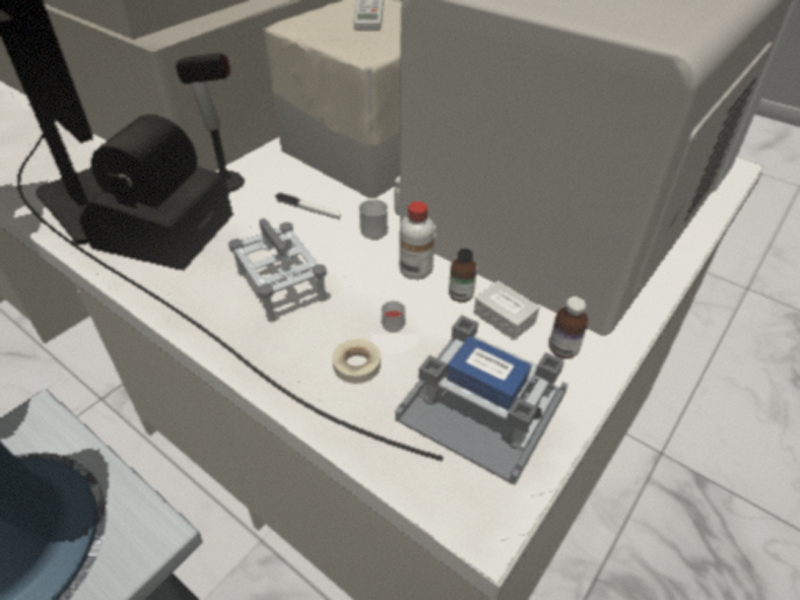

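View pics/top0b.png

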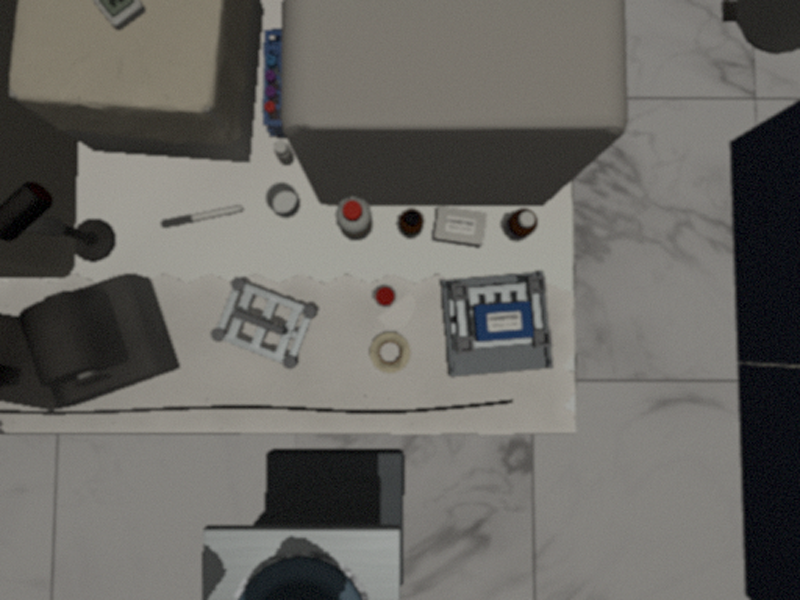

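The scene view shows the tier at about (278,265), the tray at (480,400), and the lower frame clamped towards the far end of it. In the top view the tier is at (265,320) and the tray at (497,325). Next I'll take enlarged crops.

```bash
python3 - <<'E'
from h import *
a=load('top0.png')['color'][:,:,::-1]; b=load('scene0.png')['color'][:,:,::-1]
def c(i,u,v,w=80,h=75,k=5): return cv2.convertScaleAbs(cv2.resize(i[v:v+h,u:u+w],None,fx=k,fy=k,interpolation=cv2.INTER_CUBIC),alpha=1.3)
# origins
m=np.vstack([np.hstack([c(a,130,170,h=60),c(a,277,170,h=80)[:300]]),np.hstack([c(b,140,135,h=60),c(b,250,200,w=114,h=86,k=3.5)[:300,:400]])])
m=np.ascontiguousarray(m); print(m.shape); cv2.imwrite('pics/crops.png',m)
E
```

```text
Traceback (most recent call last):
ValueError: all the input array dimensions except for the concatenation axis must match exactly, but along dimension 1, the array at index 0 has size 800 and the array at index 1 has size 799
```

```bash
python3 - <<'E'
from h import *
a=load('top0.png')['color'][:,:,::-1]; b=load('scene0.png')['color'][:,:,::-1]
def c(i,u,v,w,h,k): return cv2.convertScaleAbs(cv2.resize(i[v:v+h,u:u+w],None,fx=k,fy=k,interpolation=cv2.INTER_CUBIC),alpha=1.4)
cv2.imwrite('pics/ctop.png',np.hstack([c(a,130,170,80,75,5),c(a,277,170,80,75,5)]))
cv2.imwrite('pics/cscn.png',np.hstack([c(b,140,130,80,110,4),c(b,250,200,120,110,4)]))
E
```

```text
(no output)
```

View pics/ctop.png

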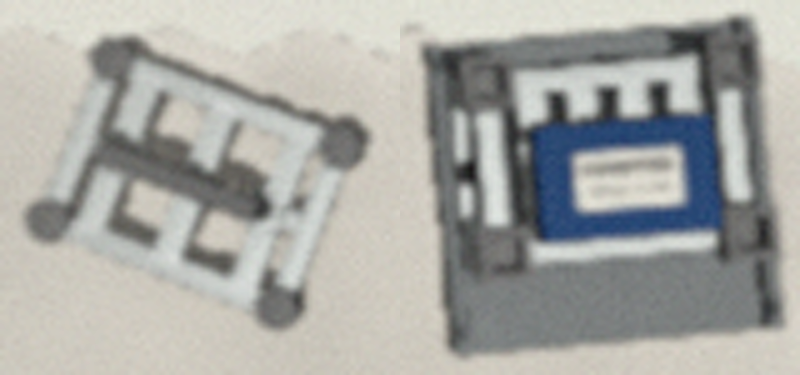

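View pics/cscn.png

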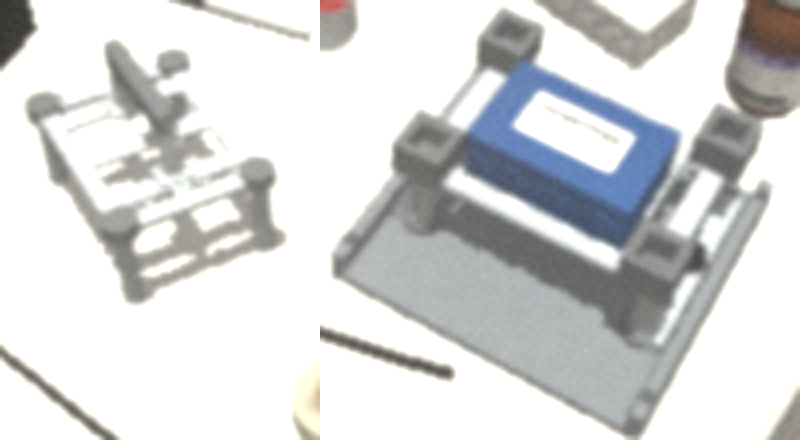

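```bash
cat > fit.py <<'E'
from h import *
from scipy.optimize import least_squares
T=load('top0.png');S=load('scene0.png')
def t(x,y,o): return (o[0]+(x-o[2])/5,o[1]+y/5)
def sc(x,y,o): return (o[0]+(x-o[2])/4,o[1]+y/4)
def fit(obs,p0,name):
    R=[]
    def f(p):
        c,s=np.cos(p[2]),np.sin(p[2]); e=[]
        for cam,uv,P in obs:
            w=np.array([p[0]+c*P[0]-s*P[1],p[1]+s*P[0]+c*P[1],P[2]]); e+=list(proj(cam,w)-uv)
        return e
    q=least_squares(f,p0); print(name,q.x.round(4),np.degrees(q.x[2]).round(2)); print(np.array(q.fun).reshape(-1,2).round(1).tolist())
o=(130,170,0);os=(140,130,0);f=(277,170,400);fs=(250,200,320)
z=.065;c=[(.042,.06,z),(.042,-.06,z),(-.042,.06,z),(-.042,-.06,z)]
tt=[(T,t(*a,o),P) for a,P in zip([(117,55),(345,140),(48,220),(278,305)],c)]
ts=[(S,sc(*a,os),P) for a,P in zip([(173,62),(258,172),(45,105),(120,218)],c)]
b=[(T,t(105,148,o),(0,.041,.109)),(T,t(262,208,o),(0,-.041,.109)),(S,sc(113,46,os),(0,.041,.109)),(S,sc(162,115,os),(0,-.041,.109))]
fit(tt+ts,[.45,.2,-.3],'tier'); fit(tt,[.45,.2,-.3],'tier top'); fit(ts,[.45,.2,-.3],'tier scene'); fit(b,[.45,.2,-.3],'bar')
z=.074;c=[(.042,.06,z),(.042,-.06,z),(-.042,.06,z),(-.042,-.06,z)]
ft=[(T,t(*a,f),P) for a,P in zip([(485,85),(730,62),(495,245),(745,230)],c)]
fS=[(S,sc(*a,fs),P) for a,P in zip([(512,35),(730,132),(430,140),(660,250)],c)]
fit(ft+fS,[.45,-.2,0],'frame');fit(ft,[.45,-.2,0],'f top');fit(fS,[.45,-.2,0],'f scene')
# tray: outer rail ends, rail top 22mm
h=.022;c=[(.08,.081,h),(.08,-.081,h),(-.08,.081,h),(-.08,-.081,h)]
fit([(T,t(*a,f),P) for a,P in zip([(432,48),(745,22),(457,343),(770,318)],c)],[.45,-.2,0],'tray')
E
python3 fit.py
```

```text
tier [ 0.4808  0.0512 -0.3641] -20.86
[[-0.4, 0.6], [-0.1, 1.2], [0.4, -0.1], [0.5, 0.6], [0.4, -1.1], [0.4, -1.1], [-0.1, -1.0], [0.3, 0.2]]
tier top [ 0.4822  0.0514 -0.3607] -20.67
[[-0.6, 0.1], [-0.2, 0.5], [0.3, -0.6], [0.5, 0.0]]
tier scene [ 0.4787  0.0498 -0.3672] -21.04
[[0.3, -0.5], [0.1, -0.3], [-0.3, -0.4], [-0.0, 1.0]]
bar [ 0.4795  0.0499 -0.3812] -21.84
[[-0.8, 0.3], [0.4, 1.5], [0.0, -2.0], [1.4, 0.2]]
frame [ 0.4932 -0.3154  0.0857] 4.91
[[0.6, -0.7], [0.9, -0.2], [1.8, 2.0], [1.4, 0.8], [-0.3, -1.7], [-0.1, -1.1], [-0.7, -1.4], [-0.8, -0.4]]
f top [ 0.4944 -0.3125  0.0744] 4.26
[[-0.4, -1.5], [-0.0, -0.4], [0.4, 1.3], [0.0, 0.6]]
f scene [ 0.4915 -0.3175  0.0957] 5.49
[[-0.2, -0.6], [0.4, -0.3], [-0.3, -0.0], [0.1, 0.7]]
tray [ 0.4832 -0.3146  0.079 ] 4.53
[[-0.6, -2.1], [0.0, -1.8], [-0.4, 1.9], [0.9, 1.9]]
```

```bash
python3 - <<'E'
from h import *
T=load('top0.png');S=load('scene0.png')
for P in [(.278,.588,.24),(.278,.588,.3),(.28,.588,0),(.278,.588,.45),(.25,.5,.3),(.3,.3,.3),(.4,.15,.3)]: print(P,(proj(T,P)*1.5625).round(),(proj(S,P)*1.5625).round())
# machine corners (scene bottom / top z guesses)
for u,v in [(180,262),(85,235),(232,205)]: print('base',at(S,u/1.5625,v/1.5625,0).round(3))
for z in(0,.1,.2): print(z,[at(T,u/1.5625,v/1.5625,z).round(3)[:2].tolist() for u,v in[(180,367),(150,275),(55,405),(20,310)]])
for z in (.1,.15,.2,.25): print('cyl top',z,at(S,150/1.5625,118/1.5625,z).round(3)[:2])
E
```

```text
(0.278, 0.588, 0.24) [-191.  479.] [-87.  91.]
(0.278, 0.588, 0.3) [-236.  489.] [-109.   51.]
(0.28, 0.588, 0) [-61. 447.] [-13. 219.]
(0.278, 0.588, 0.45) [-386.  525.] [-176.  -67.]
(0.25, 0.5, 0.3) [-161.  514.] [-105.   74.]
(0.3, 0.3, 0.3) [ 13. 470.] [  7. 104.]
(0.4, 0.15, 0.3) [143. 385.] [149. 110.]
base [0.419 0.226 0.   ]
base [0.362 0.412 0.   ]
base [0.578 0.283 0.   ]
0 [[0.41, 0.201], [0.561, 0.255], [0.348, 0.403], [0.503, 0.466]]
0.1 [[0.414, 0.17], [0.551, 0.218], [0.357, 0.353], [0.498, 0.411]]
0.2 [[0.417, 0.138], [0.541, 0.182], [0.367, 0.303], [0.493, 0.355]]
cyl top 0.1 [0.586 0.498]
cyl top 0.15 [0.537 0.406]
cyl top 0.2 [0.487 0.314]
cyl top 0.25 [0.438 0.223]
```

```bash
python3 -m crank '[{"dz":0.04},{"dz":0.08,"dy":-0.02},{"dz":0.09,"dy":-0.06,"roll":-0.1},{"dz":0.09,"dy":-0.1,"roll":-0.24},{"dz":0.09,"dy":-0.14,"roll":-0.38},{"dz":0.09,"dy":-0.18,"roll":-0.52},{"dz":0.09,"dy":-0.22,"dx":0.005,"roll":-0.66},{"dz":0.09,"dy":-0.26,"dx":0.01,"roll":-0.8}]' 60; python3 -m crank '[{"dy":-0.04,"dx":0.01,"roll":-0.1},{"dy":-0.08,"dx":0.03,"roll":-0.2},{"dy":-0.12,"dx":0.05,"roll":-0.32},{"dy":-0.16,"dx":0.08,"roll":-0.44},{"dy":-0.2,"dx":0.12,"roll":-0.56},{"dy":-0.24,"dx":0.15,"roll":-0.68},{"dy":-0.26,"dx":0.17,"roll":-0.7},{"dy":-0.26,"dx":0.17,"roll":-0.7}]'
```

```text
schema error: expected keys dx, dy, dz, roll
schema error: expected keys dx, dy, dz, roll
```

All four keys are required in every row.

```bash
python3 -m crank '[{"dx":0,"dy":0,"dz":0.04,"roll":0},{"dx":0,"dy":-0.02,"dz":0.08,"roll":0},{"dx":0,"dy":-0.06,"dz":0.09,"roll":-0.1},{"dx":0,"dy":-0.1,"dz":0.09,"roll":-0.24},{"dx":0,"dy":-0.14,"dz":0.09,"roll":-0.38},{"dx":0,"dy":-0.18,"dz":0.09,"roll":-0.52},{"dx":0.005,"dy":-0.22,"dz":0.09,"roll":-0.66},{"dx":0.01,"dy":-0.26,"dz":0.09,"roll":-0.8}]' 60
```

```text
clock: 0.9
ee_pos: [0.2871, 0.3256, 0.3278]
tool_rot: [[-0.318, 0.948, -0.002], [0.948, 0.318, -0.001], [0.0, -0.002, -1.0]]
contact_force: [0.1, -0.4, -0.4]
finger_gap: 0.051
```

```bash
python3 -m crank '[{"dx":0.01,"dy":-0.04,"dz":0,"roll":-0.1},{"dx":0.03,"dy":-0.08,"dz":0,"roll":-0.2},{"dx":0.05,"dy":-0.12,"dz":0,"roll":-0.32},{"dx":0.08,"dy":-0.16,"dz":0,"roll":-0.44},{"dx":0.11,"dy":-0.2,"dz":0,"roll":-0.56},{"dx":0.14,"dy":-0.235,"dz":0,"roll":-0.66},{"dx":0.17,"dy":-0.26,"dz":-0.02,"roll":-0.69},{"dx":0.193,"dy":-0.276,"dz":-0.04,"roll":-0.69}]'
```

```text
clock: 1.7
ee_pos: [0.4816, 0.0474, 0.2875]
tool_rot: [[0.361, 0.933, -0.001], [0.933, -0.361, 0.0], [0.0, -0.001, -1.0]]
contact_force: [0.2, -0.1, -0.3]
finger_gap: 0.0513
```

```bash
python3 -m crank '[{"dx":-0.001,"dy":0.0025,"dz":-0.04,"roll":0},{"dx":-0.001,"dy":0.0025,"dz":-0.08,"roll":0},{"dx":-0.001,"dy":0.0025,"dz":-0.12,"roll":0},{"dx":-0.001,"dy":0.0025,"dz":-0.15,"roll":0},{"dx":-0.001,"dy":0.0025,"dz":-0.157,"roll":0},{"dx":-0.001,"dy":0.0025,"dz":-0.157,"roll":0}]'; python3 - <<'E'
from h import *
s=snap('scene','s1.png');t=snap('top','t1.png')
cv2.imwrite('pics/v1.png',cv2.convertScaleAbs(np.hstack([cv2.resize(i[v:v+100,u:u+100],None,fx=4,fy=4,interpolation=cv2.INTER_CUBIC)[:,:,::-1] for i,u,v in((s['color'],130,100),(t['color'],120,150))]),alpha=1.4))
E
```

```text
clock: 2.3
ee_pos: [0.4799, 0.05, 0.1296]
tool_rot: [[0.361, 0.933, -0.003], [0.933, -0.361, 0.001], [-0.0, -0.003, -1.0]]
contact_force: [0.4, 0.5, 0.1]
finger_gap: 0.0514
```

View pics/v1.png

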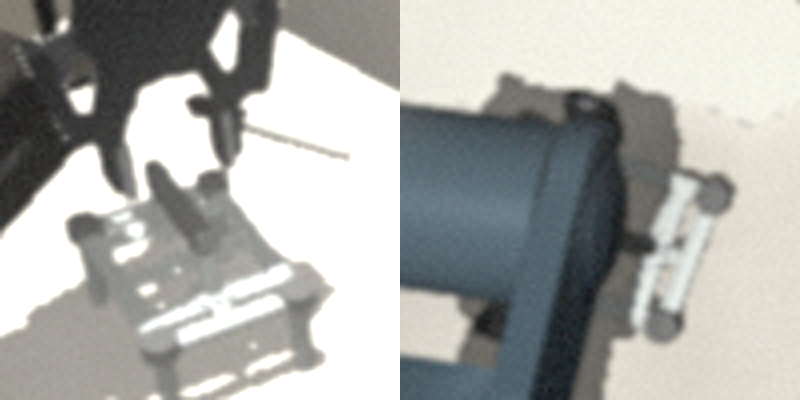

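The fingers (at about (122,185) and (228,160)) straddle the bar (155,165)–(205,245). I'll go down and grip.

```bash
python3 -m crank '[{"dx":0,"dy":0,"dz":-0.02,"roll":0},{"dx":0,"dy":0,"dz":-0.04,"roll":0},{"dx":0,"dy":0,"dz":-0.04,"roll":0}]'; python3 -m crank '[{"dx":0,"dy":0,"dz":0,"roll":0},{"dx":0,"dy":0,"dz":0,"roll":0},{"dx":0,"dy":0,"dz":0,"roll":0},{"dx":0,"dy":0,"dz":0,"roll":0},{"dx":0,"dy":0,"dz":0,"roll":0},{"dx":0,"dy":0,"dz":0,"roll":0},{"dx":0,"dy":0,"dz":0,"roll":0},{"dx":0,"dy":0,"dz":0,"roll":0}]' 0 60
```

```text
clock: 2.7
ee_pos: [0.4814, 0.0498, 0.092]
tool_rot: [[0.361, 0.933, 0.001], [0.933, -0.361, 0.0], [0.001, 0.001, -1.0]]
contact_force: [-1.0, 0.3, -0.0]
finger_gap: 0.0513
clock: 3.5
ee_pos: [0.4819, 0.0499, 0.093]
tool_rot: [[0.361, 0.933, 0.002], [0.933, -0.361, 0.0], [0.001, 0.001, -1.0]]
contact_force: [-3.5, 0.9, 7.2]
finger_gap: 0.0109
```

```bash
python3 -m crank '[{"dx":0,"dy":0,"dz":0.015,"roll":0},{"dx":0,"dy":0,"dz":0.03,"roll":0},{"dx":0,"dy":0,"dz":0.06,"roll":0},{"dx":0,"dy":0,"dz":0.09,"roll":0},{"dx":0,"dy":0,"dz":0.12,"roll":0},{"dx":0,"dy":0,"dz":0.12,"roll":0}]'; python3 - <<'E'
from h import *
s=snap('scene','s2.png'); print(r.observe()['contact_force'])
E
python3 -m crank '[{"dx":0,"dy":-0.02,"dz":0,"roll":0.04},{"dx":0,"dy":-0.05,"dz":0,"roll":0.1},{"dx":0,"dy":-0.09,"dz":0,"roll":0.17},{"dx":0,"dy":-0.13,"dz":0,"roll":0.24},{"dx":0,"dy":-0.17,"dz":0,"roll":0.31},{"dx":0,"dy":-0.21,"dz":0,"roll":0.38},{"dx":0.005,"dy":-0.24,"dz":0,"roll":0.45},{"dx":0.01,"dy":-0.26,"dz":0,"roll":0.45}]'
```

```text
clock: 4.1
ee_pos: [0.4843, 0.0495, 0.2169]
tool_rot: [[0.36, 0.933, 0.01], [0.933, -0.36, -0.001], [0.003, 0.01, -1.0]]
contact_force: [0.8, 0.4, -3.8]
finger_gap: 0.0109
[-0.82196227  0.37551083 -4.8012128 ]
clock: 4.95
ee_pos: [0.4912, -0.2117, 0.2104]
tool_rot: [[-0.08, 0.997, 0.001], [0.997, 0.08, 0.004], [0.004, 0.001, -1.0]]
contact_force: [-0.7, 0.7, -5.1]
finger_gap: 0.0108
```

```bash
python3 -m crank '[{"dx":0.001,"dy":-0.035,"dz":0,"roll":0},{"dx":0.002,"dy":-0.07,"dz":0,"roll":0},{"dx":0.002,"dy":-0.095,"dz":0,"roll":0},{"dx":0.002,"dy":-0.104,"dz":0,"roll":0},{"dx":0.002,"dy":-0.104,"dz":-0.02,"roll":0},{"dx":0.002,"dy":-0.104,"dz":-0.025,"roll":0},{"dx":0.002,"dy":-0.104,"dz":-0.025,"roll":0},{"dx":0.002,"dy":-0.104,"dz":-0.025,"roll":0}]'; python3 - <<'E'
from h import *
s=snap('scene','s3.png');print(r.observe()['ee_pos'])
cv2.imwrite('pics/v3.png',cv2.convertScaleAbs(cv2.resize(s['color'][160:300,235:385],(600,560),interpolation=cv2.INTER_CUBIC)[:,:,::-1],alpha=1.4))
E
```

```text
clock: 5.75
ee_pos: [0.4931, -0.315, 0.185]
tool_rot: [[-0.081, 0.997, -0.0], [0.997, 0.081, 0.005], [0.005, 0.0, -1.0]]
contact_force: [0.7, -0.3, -4.5]
finger_gap: 0.0105
[ 0.49343571 -0.31529045  0.18573008]
```

View pics/v3.png

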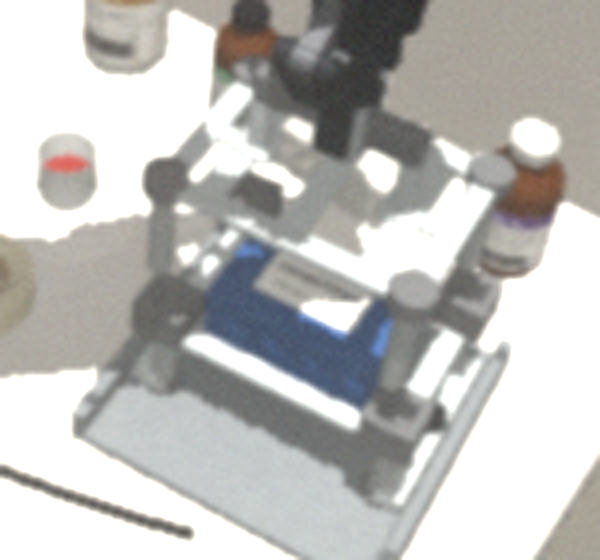

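```bash
python3 - <<'E'
import io,contextlib
with contextlib.redirect_stdout(io.StringIO()): from fit import *
S3=load('s3.png')
u=lambda x,y:(235+x/4,160+y/4)
for z in(.155,.158,.161):
    c=[(.042,-.06,z),(-.042,.06,z),(-.042,-.06,z)]
    fit([(S3,u(*a),P) for a,P in zip([(491,170),(165,180),(412,290)],c)],[.49,-.31,.08],f'tier z{z}')
z=.093
c=[(.042,-.06,z),(-.042,.06,z),(-.042,-.06,z)]
fit([(S3,u(395,394),(-.042,-.06,z))],[.49,-.31,.08],'tip only')
E
```

```text
tier z0.155 [ 0.49   -0.3114  0.0931] 5.33
[[-0.3, -0.0], [-0.3, -0.5], [0.5, 0.4]]
tier z0.158 [ 0.4874 -0.3124  0.0932] 5.34
[[-0.1, -0.1], [-0.5, -0.6], [0.6, 0.5]]
tier z0.161 [ 0.4848 -0.3135  0.0933] 5.35
[[0.1, -0.2], [-0.8, -0.7], [0.7, 0.6]]
tip only [ 0.4861 -0.3158  0.08  ] 4.58
[[0.0, -0.0]]
```

```bash
python3 -m crank '[{"dx":0.003,"dy":-0.002,"dz":-0.005,"roll":0},{"dx":0.003,"dy":-0.002,"dz":-0.01,"roll":0},{"dx":0.003,"dy":-0.002,"dz":-0.014,"roll":0},{"dx":0.003,"dy":-0.002,"dz":-0.014,"roll":0}]';python3 -m crank '[{"dx":0,"dy":0,"dz":-0.001,"roll":0},{"dx":0,"dy":0,"dz":-0.002,"roll":0},{"dx":0,"dy":0,"dz":-0.003,"roll":0},{"dx":0,"dy":0,"dz":-0.004,"roll":0},{"dx":0,"dy":0,"dz":-0.004,"roll":0}]'
```

```text
clock: 6.2
ee_pos: [0.496, -0.3168, 0.1706]
tool_rot: [[-0.081, 0.997, -0.0], [0.997, 0.081, 0.006], [0.006, -0.0, -1.0]]
contact_force: [0.7, 0.3, -5.0]
finger_gap: 0.0108
clock: 6.7
ee_pos: [0.4959, -0.3168, 0.1665]
tool_rot: [[-0.081, 0.997, -0.001], [0.997, 0.081, 0.006], [0.006, -0.0, -1.0]]
contact_force: [-0.1, -0.2, -4.6]
finger_gap: 0.011
```

```bash
python3 -m crank '[{"dx":0,"dy":0,"dz":-0.001,"roll":0},{"dx":0,"dy":0,"dz":-0.002,"roll":0},{"dx":0,"dy":0,"dz":-0.003,"roll":0},{"dx":0,"dy":0,"dz":-0.003,"roll":0}]';python3 - <<'E'
from cell import r
o=r.observe(); print(o['contact_force'],o['torque'])
E
```

```text
clock: 7.1
ee_pos: [0.496, -0.317, 0.1636]
tool_rot: [[-0.081, 0.997, -0.0], [0.997, 0.081, 0.005], [0.005, 0.0, -1.0]]
contact_force: [0.7, -1.2, -4.5]
finger_gap: 0.0109
[ 0.71838744 -1.17193409 -4.47129297] [-0.15503346  0.00907455  0.00892805]
```

```bash
python3 -m crank '[{"dx":0,"dy":0,"dz":-0.001,"roll":0},{"dx":0,"dy":0,"dz":-0.002,"roll":0},{"dx":0,"dy":0,"dz":-0.003,"roll":0},{"dx":0,"dy":0,"dz":-0.003,"roll":0}]';python3 -c "
from cell import r
o=r.observe(); print(o['contact_force'],o['torque'])"; python3 - <<'E'
from h import *
s=snap('scene','s4.png')
cv2.imwrite('pics/v4.png',cv2.convertScaleAbs(cv2.resize(s['color'][160:300,235:385],(600,560),interpolation=cv2.INTER_CUBIC)[:,:,::-1],alpha=1.4))
E
```

```text
clock: 7.5
ee_pos: [0.4961, -0.3173, 0.1606]
tool_rot: [[-0.081, 0.997, -0.0], [0.997, 0.081, 0.004], [0.004, 0.0, -1.0]]
contact_force: [-0.2, -2.0, -3.9]
finger_gap: 0.0109
[-0.16750502 -2.01182914 -3.86819117] [-0.53106443 -0.09910785  0.07862481]
```

View pics/v4.png

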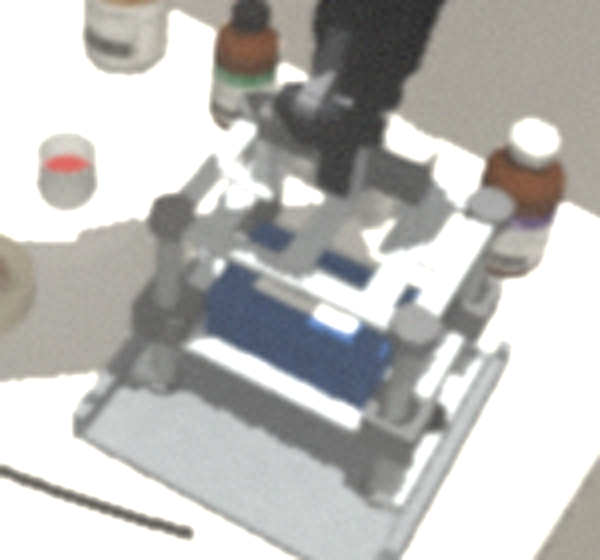

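Both near legs, at (400,405) and (165,290), have entered their cups. There is a small sideways force towards −y, so I'll follow it and keep going down.

```bash
python3 -m crank '[{"dx":0,"dy":-0.001,"dz":0,"roll":0},{"dx":0,"dy":-0.001,"dz":-0.001,"roll":0},{"dx":0,"dy":-0.001,"dz":-0.002,"roll":0},{"dx":0,"dy":-0.001,"dz":-0.003,"roll":0},{"dx":0,"dy":-0.001,"dz":-0.003,"roll":0}]';python3 -c "
from cell import r
o=r.observe(); print(o['contact_force'],o['torque'])"
```

```text
clock: 8.05
ee_pos: [0.4959, -0.3181, 0.1572]
tool_rot: [[-0.081, 0.997, -0.001], [0.997, 0.081, 0.005], [0.005, -0.0, -1.0]]
contact_force: [0.2, -0.7, -5.2]
finger_gap: 0.0107
[ 0.2283506  -0.69352729 -5.17179232] [-0.10067854 -0.02840303 -0.01418294]
```

```bash
python3 -m crank '[{"dx":0,"dy":0,"dz":-0.001,"roll":0},{"dx":0,"dy":0,"dz":-0.002,"roll":0},{"dx":0,"dy":0,"dz":-0.003,"roll":0},{"dx":0,"dy":0,"dz":-0.003,"roll":0}]';python3 -m crank '[{"dx":0,"dy":0,"dz":-0.001,"roll":0},{"dx":0,"dy":0,"dz":-0.002,"roll":0},{"dx":0,"dy":0,"dz":-0.002,"roll":0}]';python3 -c "
from cell import r
o=r.observe(); print(o['contact_force'],o['torque'])"
```

```text
clock: 8.45
ee_pos: [0.4958, -0.318, 0.154]
tool_rot: [[-0.081, 0.997, -0.001], [0.997, 0.081, 0.005], [0.005, -0.0, -1.0]]
contact_force: [0.3, -1.2, -4.7]
finger_gap: 0.0109
clock: 8.75
ee_pos: [0.4959, -0.3181, 0.1524]
tool_rot: [[-0.081, 0.997, -0.001], [0.997, 0.081, 0.005], [0.005, -0.0, -1.0]]
contact_force: [-0.3, 0.4, -2.5]
finger_gap: 0.0107
[-0.34303239  0.39667651 -2.52941254] [0.09485336 0.14649576 0.00100125]
```

Contact is just beginning at z=0.1524, and home was expected at about 0.152. A gentle press will confirm it.

```bash
python3 -m crank '[{"dx":0,"dy":0,"dz":-0.001,"roll":0},{"dx":0,"dy":0,"dz":-0.002,"roll":0},{"dx":0,"dy":0,"dz":-0.003,"roll":0},{"dx":0,"dy":0,"dz":-0.003,"roll":0}]';python3 -c "
from cell import r
o=r.observe(); print(o['contact_force'],o['torque'])"
```

```text
clock: 9.15
ee_pos: [0.4962, -0.3182, 0.1521]
tool_rot: [[-0.081, 0.997, -0.001], [0.997, 0.081, 0.005], [0.005, -0.0, -1.0]]
contact_force: [-7.7, 6.2, 12.4]
finger_gap: 0.0107
[-7.71498808  6.15354282 12.38238379] [8.31591893e-01 1.16482192e+00 4.16372371e-05]
```

It stopped firmly at 0.1521, which is the home height. I'll relax and release.

```bash
python3 -m crank '[{"dx":0,"dy":0,"dz":0,"roll":0},{"dx":0,"dy":0,"dz":0,"roll":0}]'; python3 -m crank '[{"dx":0,"dy":0,"dz":0,"roll":0},{"dx":0,"dy":0,"dz":0,"roll":0},{"dx":0,"dy":0,"dz":0,"roll":0},{"dx":0,"dy":0,"dz":0,"roll":0},{"dx":0,"dy":0,"dz":0,"roll":0},{"dx":0,"dy":0,"dz":0,"roll":0}]' 60; python3 -m crank '[{"dx":0,"dy":0,"dz":0.01,"roll":0},{"dx":0,"dy":0,"dz":0.03,"roll":0},{"dx":0,"dy":0,"dz":0.06,"roll":0},{"dx":0,"dy":0,"dz":0.1,"roll":0},{"dx":-0.03,"dy":0.03,"dz":0.14,"roll":0},{"dx":-0.06,"dy":0.07,"dz":0.15,"roll":0},{"dx":-0.09,"dy":0.11,"dz":0.15,"roll":0},{"dx":-0.1,"dy":0.15,"dz":0.15,"roll":0}]'; python3 -m crank '[{"dx":0,"dy":0.04,"dz":0,"roll":0},{"dx":0,"dy":0.08,"dz":0,"roll":0},{"dx":0,"dy":0.12,"dz":0,"roll":0},{"dx":0,"dy":0.16,"dz":0,"roll":0},{"dx":0,"dy":0.2,"dz":0,"roll":0},{"dx":0,"dy":0.2,"dz":0,"roll":0}]'; python3 - <<'E'
from h import *
t=snap('top','t5.png');s=snap('scene','s5.png')
cv2.imwrite('pics/v5.png',cv2.convertScaleAbs(np.hstack([cv2.resize(s['color'][170:290,240:370],None,fx=3.5,fy=3.5,interpolation=cv2.INTER_CUBIC)[:,:,::-1],cv2.resize(t['color'][150:270,267:367],None,fx=3.4,fy=3.5,interpolation=cv2.INTER_CUBIC)[:,:,::-1]]),alpha=1.4))
E
```

```text
clock: 9.35
ee_pos: [0.4963, -0.3183, 0.1522]
tool_rot: [[-0.081, 0.997, -0.0], [0.997, 0.081, 0.004], [0.004, 0.0, -1.0]]
contact_force: [-1.8, 1.1, 0.7]
finger_gap: 0.0109
clock: 9.95
ee_pos: [0.4964, -0.3183, 0.1522]
tool_rot: [[-0.081, 0.997, -0.0], [0.997, 0.081, 0.004], [0.004, 0.0, -1.0]]
contact_force: [1.4, 0.4, -0.3]
finger_gap: 0.0513
clock: 10.75
ee_pos: [0.3951, -0.1677, 0.3038]
tool_rot: [[-0.079, 0.997, 0.002], [0.997, 0.079, 0.002], [0.002, 0.002, -1.0]]
contact_force: [0.5, 1.1, -0.3]
finger_gap: 0.0513
clock: 11.35
ee_pos: [0.3946, 0.0359, 0.3048]
tool_rot: [[-0.086, 0.996, 0.004], [0.996, 0.086, 0.003], [0.003, 0.004, -1.0]]
contact_force: [0.3, 0.1, -0.4]
finger_gap: 0.0515
```

View pics/v5.png

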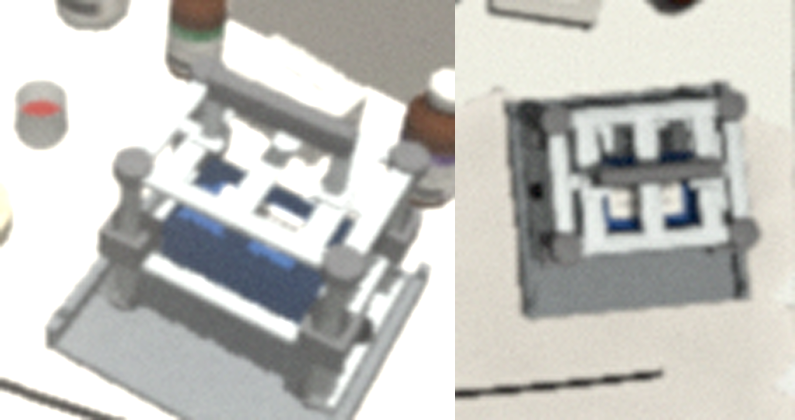

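All visible legs are seated: scene caps at (133,165), (342,265) and (408,158), and top caps at (555,118), (733,103), (566,246) and (740,235). I'll fit height and tilt numerically.

```bash
python3 - <<'E'
from h import *
from scipy.optimize import least_squares
T=load('t5.png');S=load('s5.png')
t=lambda x,y:(267+(x-455)/3.4,150+y/3.5); s=lambda x,y:(240+x/3.5,170+y/3.5)
O=[(S,s(133,165),(-.042,.06)),(S,s(342,265),(-.042,-.06)),(S,s(408,158),(.042,-.06)),
(T,t(555,118),(.042,.06)),(T,t(733,103),(.042,-.06)),(T,t(566,246),(-.042,.06)),(T,t(740,235),(-.042,-.06))]
def f(p):
    c,w=np.cos(p[2]),np.sin(p[2])
    return np.ravel([proj(C,[p[0]+c*a-w*b,p[1]+w*a+c*b,p[3]+p[4]*a+p[5]*b])-uv for C,uv,(a,b) in O])
q=least_squares(f,[.49,-.31,.08,.12,0,0]); print(q.x.round(4)); print(q.fun.reshape(-1,2).round(1).tolist())
E
```

```text
[ 0.4946 -0.3145  0.0735  0.1198  0.0249 -0.0086]
[[-0.1, -0.0], [-0.2, 0.1], [0.4, -0.1], [0.2, 0.1], [-0.4, 0.7], [-0.3, -0.1], [0.5, -0.7]]
```

```bash
python3 -c "
from cell import hand_in
print(hand_in())"
```

```text
the job is handed in; nothing more can be done
None
```

The tier is stacked on the clamped frame, released and handed in at about 11.5 s on the robot's clock. I have no verdict back.

**What I did:** I found both parts in the two camera pictures. I gripped the bar, carried the tier over with its tips about 120 mm up, and felt my way down in 3–5 mm steps. One light sideways contact of about 2 N was eased by a 1 mm shift. The legs then ran freely to a firm stop at TCP height 0.1521 m, where about 0.152 m was expected for fully home. The final press was about 17 N above the free-hanging reading. I then let go and moved the arm clear.

**Last checks:**
- **Seating:** the closing pictures show the visible legs in their cups; the far-left leg is hidden in the scene view, though its cap shows in the top view.
- **Position:** the tier centre came out at (0.4946, -0.3145) m, about 11 mm forward along the rails from my estimate of the tray's centre. Across the rails the offset is about 1 mm, and it is square to within about 0.3°.
- **Level and height:** the picture fit gave a tilt of 0.025 to 0.026 rad, inside the 0.035 rad limit, but it rests on hand-picked pixels good to about 2 mm. The same fit put the leg caps about 4 mm lower than I had assumed. I put both down to measurement error and relied on the felt stop height.
- **Bystanders:** I saw no bystander moved in the closing pictures, but I didn't measure their positions.

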